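Load two slim pickups into the sloping rail tube

TASK

Slide the two slim guitar pickups, one after the other, into the sloping aluminium rail tube, both plug nose first (nose downhill) like the one already inside: lay each on the open landing plate at the top and let it run down until it is wholly inside the tube. Leave the wide pickup where it lies on the bench.

Things in the scene. Friction and masses are not known exactly. Their poses are not given: they have to be found in the camera images.
- pickup_a_center (a point): Slim black pickup, 80 g: block 52 long (x), 30 wide (y), 24 high, one row of six steel dots on top; at one end a lower plug nose 12 long, 18 wide, 14 high with three brass pins. Point: centre of the block, 12 mm above its underside. x points from nose to plain tail (nose tip at x = -38 mm), z up. Grip across the 30 mm width.
- pickup_b_center (a point): A second slim pickup, identical to pickup_a. Either may go in first.
- chute_landing (a point): Point on the open landing plate atop the fixed slick rail, 140 mm up. Axes tilt 25 deg: x uphill, y across, z out of plate. Plate flat, y +-50, x +50 to -30 mm; 20 mm high guides narrow 75 to 39 mm by x = -70; then tube 39 wide, 30 high inside (34 outside), to x = -276, a pickup fixed at its end. A block let go centred here, axes matching, slides in alone; they stop at x = -174 and -110.
- wide_pickup_center (a point): Wide black pickup, 70 x 52 x 22 mm, two rows of steel dots, a brass ear at each end and no nose; too wide for the tube. To be left where it is. The point is its centre, 11 mm above its underside.

How it is judged:
By the outcome, as a careful person would: the job done as asked, in the order asked, and still so for the second after the job is handed in, with the robot touching nothing.
It also fails if it takes over 59 s, if anything falls off the work surface, if the arm or the gripper's body presses on something with over 40 N, if the wrist force passes 120 N, or if a joint passes its speed limit or range.

ROBOT

A 6-joint arm with a two-finger parallel gripper is mounted at the origin on the work surface. World frame = base frame: x ahead of the robot, y to its left, z up, the work surface at z = 0. Lengths are in m, angles in rad, forces in N, time in s.
With the tool pointing down it reaches from about 0.275 to 0.825 m from the base axis. Payload 4.9 kg.
Tool frame: the origin (TCP) lies midway between the tips of the shut fingers; the grasp point (between the pads) lies 19 mm behind it (grip_point_offset is the distance from the TCP to the grasp point, in m); z points along the fingers, x is the direction in which the jaws open and shut, and the axes are right-handed (so a half turn about z gives the same grasp; the last joint's range is limited). The gripper opens to 85 mm and grips with 20 to 120 N. Pads are 22 mm wide; open, the fingers measure 114 mm over their backs; the gripper's body (76 mm by 85 mm) begins 54 mm behind the grasp point. The pads swing forward as they close: fully open they stand 13 mm farther back than shut.
Start: joints at [1.107, 0.326, -0.193, 1.052, 0, 1.437], TCP at [0.178, 0.52, 0.231] pointing down, gripper open.
Joint ranges: [-2.65, 2.65], [-0.97, 1.79], [-1.3, 1.35], [-1.93, 2.1], [-1.47, 1.37], [-3.14, 3.14]. Speed limits (rad/s): [2.57, 2.57, 3.14, 3.14, 3.14, 3.14].

INTERFACE

Orientations are given as a rotation vector (axis times angle).
In Python, from cell import * gives the robot as it stands. Calls block until the motion is done:
- movep(position, orientation): joint-space move of the TCP to a pose.
- move_l(position, velocity=0.15, rot=None, until_force=None): straight line of the TCP; rot=None keeps the orientation; velocity is the mean speed in m/s. With until_force (N) it stops when the force on the tool has changed by that much, and returns True; else False.
- set_joints(angles): joint-space move.
- let_go() and grab(newtons=None): open the fingers fully, or close them until they stop; newtons is the grip in N (None keeps the last).
- sleep(seconds).
- ik(position, orientation): joint angles nearest the present ones, or None.
- get_state(): the state.
- grab_frame(name): name is "side" or "top" or "wrist"; returns a dict with "img" (400x640x3 uint8, red, green, blue), "fx", "fy", "cx", "cy" (pixels), "cam_to_world" (4x4, takes a point from camera to world coordinates); the wrist camera has in their place "T_tool_cam" (4x4, takes a point from camera to tool coordinates, whose origin is the TCP and whose axes are the tool frame's). Camera axes: x right, y down, z forward; pixel columns grow to the right and rows downward; lengths in m; the calibration is good to about 2 mm. A picture is of the moment at which its call begins: read the wrist's pose just before it. There is no depth.
A pose or a line that the arm cannot do raises MotionError and nothing moves.
- sign_off(): hands the job in, once; it reports no verdict.
Trained networks look in the newest picture that a camera, given by its name, has taken for a name from the list of things; names that differ only in an ending like _2 or _b are one class to them, and where a whole thing is asked for, a point or a joint stands for the part that bears it (a point fixed in the world has none). Each returns a list of dicts, best first, with "score" (0 to 1); they miss things now and then, are a little off and sometimes report something else, mostly with a low value. They report only what shows in the picture. A call takes as long as a camera call.
- spot_in(camera, name): "centre" ([column, row] in pixels, amid what is visible of it).
- silhouettes(camera, name): "mask" (400x640 bool, what is visible of it) and "centre" ([column, row] in pixels, amid what is visible of it).
- tip_of(camera, name): "centre" ([column, row] in pixels: a listed point, or the origin of a listed thing).
The state is a dict: "clock": time; "q": joint angles; "joint_velocities": joint speeds; "tau": joint torques, N m; "position": TCP position; "eef_rot": TCP orientation; "contact_force": force on the tool from outside, world axes, zero at the start; "wrist_torque": the same for the moment, N m; "finger_gap": opening from 0.0 (shut) to 1.0 (fully open).
Only numpy, scipy, OpenCV 4.12 (cv2) and the standard library are available. Lean on these libraries where they do the work, as an engineer would, in place of code of your own. Each camera call takes 0.05 s, during which the arm holds its last target. There are 200 camera calls.

## Working session

There is one attempt and no reset: what is moved stays moved. The work goes in short steps, each a Python script; the robot and the scene stay as the last script left them, time stands still between calls to the robot, and variables do not carry over. Pictures are saved under pics/ and viewed, on a budget of 10 in all, crops included, one or two more only if the job needs it, and the job is handed in when it is done.

```bash
mkdir -p pics; ls
python3 - <<'E'
from cell import *
import cv2,numpy as np
for n in("top","side"):
    f=grab_frame(n); cv2.imwrite(f"pics/{n}0.png",f["img"][:,:,::-1])
    print(n,f["fx"],f["fy"],f["cx"],f["cy"],np.round(f["cam_to_world"],4).tolist())
    for k in("pickup_a_center","wide_pickup_center","chute_landing"):
        print(k,[(np.round(d["centre"],1).tolist(),round(d["score"],2)) for d in tip_of(n,k)],[(np.round(d["centre"],1).tolist(),round(d["score"],2)) for d in spot_in(n,k)])
s=get_state();print(s)
E
```

```text
pics
top 415.57487939144244 415.57487939144244 320.519003327603 202.63701798427115 [[-0.0267, -0.9949, 0.0974, 0.4743], [-0.9995, 0.0252, -0.0164, -0.0734], [0.0139, -0.0978, -0.9951, 1.0594], [0.0, 0.0, 0.0, 1.0]]
pickup_a_center [([343.1, 185.9], 0.68)] [([347.0, 185.2], 0.79)]
wide_pickup_center [([350.3, 245.3], 0.96)] []
chute_landing [([243.2, 185.9], 0.86)] [([246.6, 213.8], 0.75)]
side 453.0414842163476 453.0414842163476 318.1713468179181 202.31135378723727 [[-0.9971, -0.0601, 0.0474, 0.5006], [-0.0734, 0.5756, -0.8144, 0.6009], [0.0217, -0.8155, -0.5783, 0.6182], [0.0, 0.0, 0.0, 1.0]]
pickup_a_center [([282.1, 231.9], 0.83)] [([284.6, 230.3], 0.76)]
wide_pickup_center [([352.6, 227.0], 0.86)] [([355.8, 227.9], 0.92)]
chute_landing [([272.1, 256.9], 0.83)] [([331.8, 279.0], 0.88)]
{'clock': 0.7, 'q': array([ 1.10676900e+00,  3.26158226e-01, -1.92582118e-01,  1.05198474e+00,
       -2.38432258e-05,  1.43659450e+00]), 'joint_velocities': array([ 0.0009755 , -0.00085943,  0.00140676,  0.000458  , -0.00135067,
       -0.00030184]), 'tau': array([-2.10794038e-03, -4.43203211e+01,  2.62710589e+01,  1.06090130e-03,
       -3.54920967e-04, -1.75953477e-05]), 'position': array([0.17814577, 0.52038713, 0.23131041]), 'eef_rot': array([-2.55597828e+00, -1.82660961e+00, -1.16437208e-04]), 'contact_force': array([-0.69628299, -0.03404952, -0.04769268]), 'wrist_torque': array([-0.06646797, -0.02819652, -0.01657998]), 'finger_gap': 1.0013743446430992}
```

View pics/top0.png

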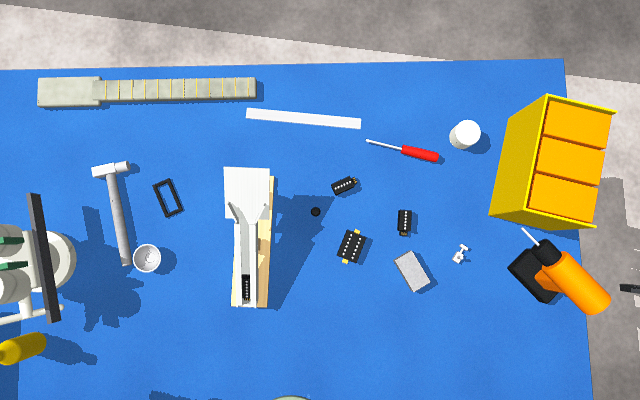

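View pics/side0.png

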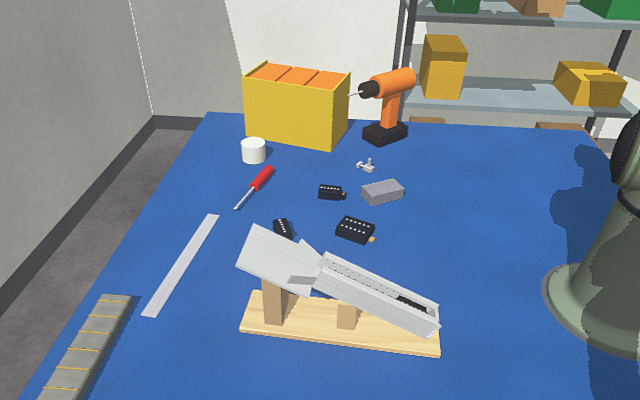

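The top view shows the chute from the landing (243,186) down to (247,305), toward the robot. The slim pickups are at (343,186) and (404,222), and the wide one is at (351,246). In the side view the far slim pickup has its nose at (343,194). Next I'll compute poses and take a closer look with the wrist camera.

```bash
cat > h.py <<'E'
from cell import *
import cv2,numpy as np
from scipy.spatial.transform import Rotation as R
def cam(f,s=None):
    if "cam_to_world" in f: return np.array(f["cam_to_world"])
    T=np.eye(4);T[:3,:3]=R.from_rotvec(s["eef_rot"]).as_matrix();T[:3,3]=s["position"]
    return T@np.array(f["T_tool_cam"])
def ray(f,T,px):
    d=T[:3,:3]@np.array([(px[0]-f["cx"])/f["fx"],(px[1]-f["cy"])/f["fy"],1.]);return T[:3,3],d/np.linalg.norm(d)
def onplane(f,T,px,z):
    o,d=ray(f,T,px);return o+d*(z-o[2])/d[2]
def tri(rays):
    A=sum(np.eye(3)-np.outer(d,d) for o,d in rays);b=sum((np.eye(3)-np.outer(d,d))@o for o,d in rays)
    return np.linalg.solve(A,b)
def proj(f,T,P):
    p=(np.atleast_2d(P)-T[:3,3])@T[:3,:3];return np.c_[p[:,0]/p[:,2]*f["fx"]+f["cx"],p[:,1]/p[:,2]*f["fy"]+f["cy"]]
def toolrot(xdir,zdir):
    z=np.array(zdir,float);z/=np.linalg.norm(z);x=np.array(xdir,float);x-=z*(x@z);x/=np.linalg.norm(x)
    return R.from_matrix(np.c_[x,np.cross(z,x),z]).as_rotvec()
def wrist():
    s=get_state();f=grab_frame("wrist");return f,cam(f,s)
def show(f,name): cv2.imwrite(f"pics/{name}.png",f["img"][:,:,::-1])
E
python3 - <<'E'
from h import *
F={n:grab_frame(n) for n in("top","side")}
t,s=F["top"],F["side"];Tt,Ts=cam(t),cam(s)
print("landing",tri([ray(t,Tt,(243.2,185.9)),ray(s,Ts,(272.1,256.9))]),onplane(t,Tt,(243.2,185.9),.14))
for p in[(343.1,185.9),(404,222),(350.3,245.3)]: print(onplane(t,Tt,p,.012))
print(onplane(s,Ts,(282.1,231.9),.012),onplane(s,Ts,(330,192),.012))
r=toolrot([0,1,0],[0,0,-1])
for y in(-.15,-.08): print(ik([.42,y,.33],r))
movep([.44,-.12,.33],r)
f,T=wrist();show(f,"w0");print(T,f["fx"],get_state()["clock"])
for k in("pickup_a_center","wide_pickup_center","chute_landing"):
    print(k,[(np.round(d["centre"],1).tolist(),round(d["score"],2)) for d in tip_of("wrist",k)])
E
```

```text
landing [0.60303045 0.08209427 0.1410262 ] [0.60610453 0.08249088 0.14      ]
[ 0.61816841 -0.14931426  0.012     ]
[ 0.52232147 -0.30042632  0.012     ]
[ 0.4673877  -0.16258153  0.012     ]
[ 0.61816817 -0.13705138  0.012     ] [ 0.52521758 -0.29823684  0.012     ]
[-0.50881141  0.07919088 -0.25229781  1.23930764  0.         -0.50881141]
[-0.36122638  0.0430983  -0.29123058  1.23646745  0.         -0.36122638]
[[-2.45848786e-04  9.62692778e-01  2.70596666e-01  3.72358225e-01]
 [ 9.99999807e-01  8.23345779e-05  6.15624122e-04 -1.20082368e-01]
 [ 5.70377434e-04  2.70596765e-01 -9.62692612e-01  4.70962326e-01]
 [ 0.00000000e+00  0.00000000e+00  0.00000000e+00  1.00000000e+00]] 325.1097100039953 3.3333
pickup_a_center [([302.0, 278.5], 0.88)]
wide_pickup_center [([290.4, 185.6], 0.61)]
chute_landing [([486.5, 317.1], 0.67)]
```

View pics/w0.png

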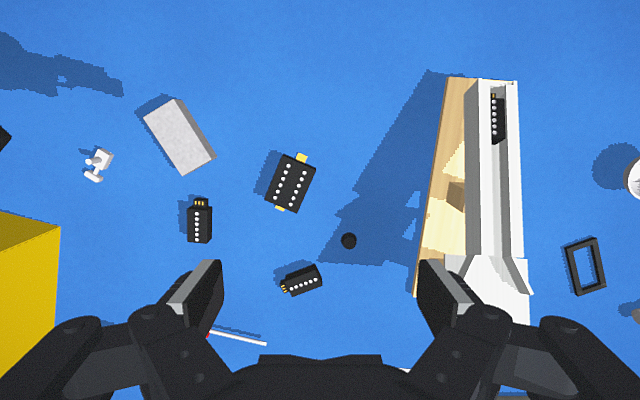

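The wrist view shows pickup A at (302,279) with its nose left (-y), and pickup B at (200,222) with its nose up (-x). The chute tube is at (498,80)–(495,260). I'll fit the pickup poses by silhouette and check a chute model overlay.

```bash
cat >> h.py <<'E'
from scipy.optimize import minimize
def box(x0,x1,w,z0,z1): return np.array([[x,y,z] for x in(x0,x1) for y in(-w/2,w/2) for z in(z0,z1)])
PARTS=[box(-.026,.026,.03,-.012,.012),box(-.038,-.026,.018,-.012,.002)]
def render(f,T,p):
    M=np.zeros((800,1280),np.uint8);c,s=np.cos(p[2]),np.sin(p[2]);Rz=np.array([[c,-s,0],[s,c,0],[0,0,1]])
    for b in PARTS:
        q=proj(f,T,b@Rz.T+[p[0],p[1],.012])*2
        cv2.fillConvexPoly(M,cv2.convexHull(np.round(q*16).astype(np.int32)),1,shift=4)
    return M
def fit(f,T,mask,p0):
    m=cv2.resize(mask.astype(np.uint8),(1280,800),interpolation=cv2.INTER_NEAREST)
    g=lambda u:-(lambda r:(r&m).sum()/(r|m).sum())(render(f,T,[p0[0]+u[0]*.01,p0[1]+u[1]*.01,p0[2]+u[2]*.2]))
    r=minimize(g,[0,0,0],method="Nelder-Mead",options=dict(initial_simplex=[[0,0,0],[1,0,0],[0,1,0],[0,0,1.]],maxiter=150))
    return np.array(p0)+r.x*[.01,.01,.2],-r.fun
# chute frame -> world
def chute(p):
    t=np.radians(25);c,s=np.cos(p[3]),np.sin(p[3])
    Rc=np.array([[c,-s,0],[s,c,0],[0,0,1]])@np.array([[np.cos(t),0,-np.sin(t)],[0,1,0],[np.sin(t),0,np.cos(t)]])
    return Rc,np.array(p[:3])
CL=[[[.05,.05,0],[.05,-.05,0]],[[.05,.05,0],[-.03,.05,0]],[[.05,-.05,0],[-.03,-.05,0]],
    [[-.03,.0375,.0],[-.07,.0195,.0]],[[-.03,-.0375,.0],[-.07,-.0195,.0]],
    [[-.07,.0195,.03],[-.276,.0195,.03]],[[-.07,-.0195,.03],[-.276,-.0195,.03]],[[-.276,.0195,.03],[-.276,-.0195,.03]],
    [[0,0,0],[.02,0,0]],[[0,0,0],[0,.01,0]]]
def overlay(f,T,p,img):
    Rc,o=chute(p)
    for l in CL:
        q=proj(f,T,np.array(l)@Rc.T+o)*2
        cv2.line(img,*[tuple(int(v) for v in x) for x in q],(0,0,255),1)
E
python3 - <<'E'
from h import *
f,T=wrist()
ms=silhouettes("wrist","pickup_a_center");print([(d["centre"],d["score"],d["mask"].sum()) for d in ms])
for n,p0 in(("A",(.615,-.143,1.8)),("B",(.523,-.299,0.))):
    px=proj(f,T,[[p0[0],p0[1],.012]])[0]
    best=[d for d in ms if np.hypot(*(np.array(d["centre"])-px))<25]
    for d in best[:1]:
        for dy in(0,3.14159): print(n,px,fit(f,T,d["mask"],(p0[0],p0[1],p0[2]+dy)))
print([(d["centre"],d["score"],d["mask"].sum()) for d in silhouettes("wrist","chute_landing")])
ft=grab_frame("top");out=[]
for ff,TT,y0,x0 in((f,T,100,740),(ft,cam(ft),280,300)):
    im=cv2.resize(ff["img"][:,:,::-1],(1280,800),interpolation=cv2.INTER_CUBIC);overlay(ff,TT,(.604,.082,.14,0),im);out.append(im[y0:y0+580,x0:x0+390])
cv2.imwrite("pics/ov.png",np.hstack(out));print(get_state()["clock"])
E
```

```text
[([299.6, 279.3], 0.86, np.int64(850))]
A [304.97033175 277.75341015] (array([ 0.61838514, -0.14588948,  2.0186174 ]), np.float64(0.8853270784467031))
A [304.97033175 277.75341015] (array([ 0.62087981, -0.14978995,  5.19985408]), np.float64(0.8245657568238214))
[([493.1, 203.7], 0.95, np.int64(13328))]Traceback (most recent call last):
  File "<stdin>", line 13, in <module>
    return _nx.concatenate(arrs, 1, dtype=dtype, casting=casting)
           ~~~~~~~~~~~~~~~^^^^^^^^^^^^^^^^^^^^^^^^^^^^^^^^^^^^^^^
ValueError: all the input array dimensions except for the concatenation axis must match exactly, but along dimension 0, the array at index 0 has size 580 and the array at index 1 has size 520
```

Run:
```python
from h import *
f,T=wrist();ft=grab_frame("top");out=[]
for ff,TT,y0,x0 in((f,T,140,780),(ft,cam(ft),280,360)):
    im=cv2.resize(ff["img"][:,:,::-1],(1280,800),interpolation=cv2.INTER_CUBIC);overlay(ff,TT,(.604,.082,.14,0),im);out.append(im[y0:y0+520,x0:x0+390])
cv2.imwrite("pics/ov.png",np.hstack(out));print(get_state()["clock"])
```

```text
3.7833
```

View pics/ov.png

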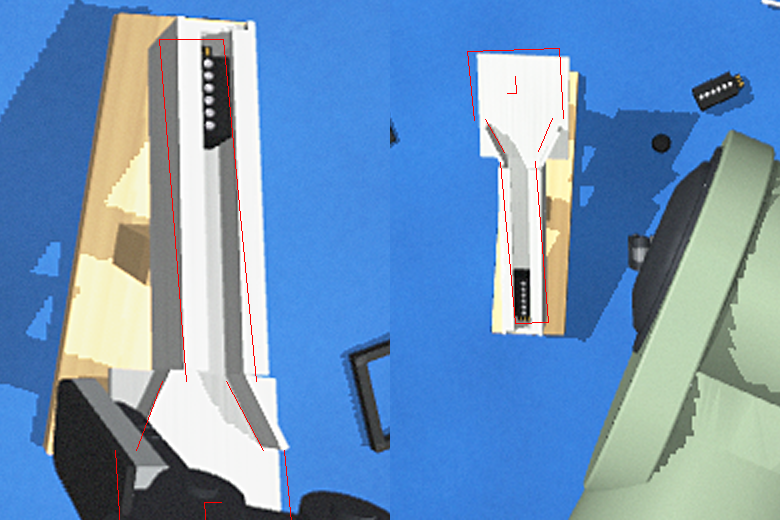

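The overlay shows the real chute is yawed and shifted slightly against my guess: plate far edge mid at top px (247,167.5), tube end mid at wrist px (498,80). I'll look once squarely at the chute, then fit it.

Run:
```python
from h import *
from scipy.optimize import least_squares
import pickle
f,T=wrist();ft=grab_frame("top");Tt=cam(ft)
obs=[(f,T,(498,80),(-.276,0,.032)),(f,T,(502.7,255),(-.07,0,.032)),(ft,Tt,(246.75,167.5),(.05,0,0)),(ft,Tt,(245.75,306.5),(-.276,0,.032))]
def res(p):
    Rc,o=chute((p[0],p[1],.14,p[2]));return np.concatenate([proj(a,b,[Rc@np.array(m)+o])[0]-px for a,b,px,m in obs])
r=least_squares(res,[.6,.08,0]);print(r.x,np.round(r.fun,1))
movep([.47,.085,.40],toolrot([0,1,0],[0,0,-1]))
f,T=wrist();pickle.dump((f,T),open("w1.pkl","wb"))
print([(d["centre"],d["score"]) for d in tip_of("wrist","chute_landing")],get_state()["clock"])
im=cv2.resize(f["img"][:,:,::-1],(1280,800),interpolation=cv2.INTER_CUBIC);im2=im.copy();overlay(f,T,(r.x[0],r.x[1],.14,r.x[2]),im2)
cv2.imwrite("pics/ov2.png",np.hstack([im[100:700,460:860],im2[100:700,460:860]]))
```

```text
[ 0.5950111   0.07550249 -0.0725143 ] [-0.1  1.6 -0.4 -1.4 -0.6  1.5 -0.4 -0.9]
[([314.6, 267.5], 0.7)] 4.8583
```

View pics/ov2.png

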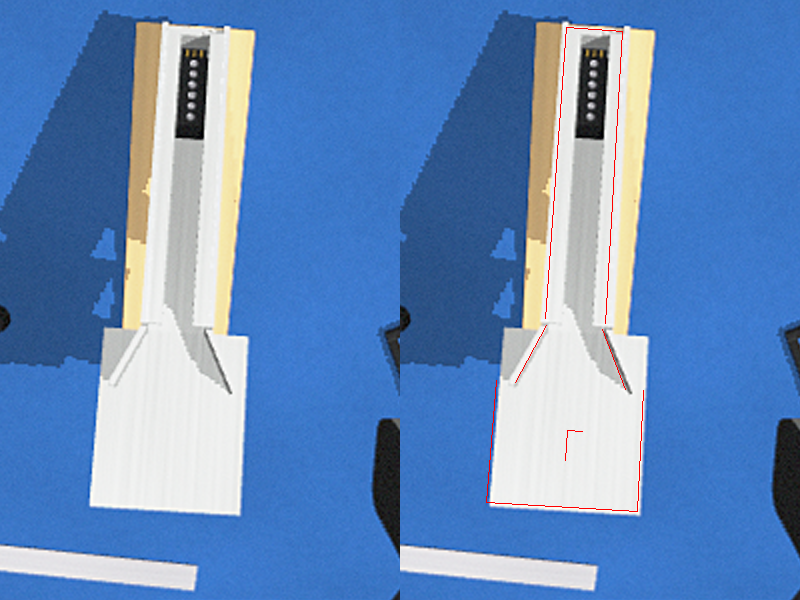

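The overlay matches within about 2 mm: plate corners at (90,507) and (241,515) against the model's (88,503) and (238,512). I'll apply that correction, check IK for both grasp signs, then refine over pickup A.

```bash
cat >> h.py <<'E'
L=(.597,.0768,.14,-.0725)
RC,O=chute(L)
def place_rot(k): return toolrot(k*RC[:,1],-RC[:,2])
def place_pos(h,x=0): return O+RC@np.array([x,0,h])
def pick_rot(yaw,k): return toolrot([-k*np.sin(yaw),k*np.cos(yaw),0],[0,0,-1])
E
python3 - <<'E'
from h import *
for k in(1,-1):
    print(k,"place",np.round(ik(place_pos(.08),place_rot(k)),2) if ik(place_pos(.08),place_rot(k)) is not None else None, ik(place_pos(.003),place_rot(k)) is not None)
    for n,p in(("A",(.618,-.146,2.02)),("B",(.523,-.299,0))):
        for z in(.2,.003):
            q=ik([p[0],p[1],z],pick_rot(p[2],k));print(n,z,None if q is None else np.round(q,2))
E
```

```text
1 place [ 0.03  0.1  -0.65  0.39 -0.05  0.1 ] True
A 0.2 [-0.35  0.5   0.    1.07  0.   -2.37]
A 0.003 [-0.35  0.7  -0.21  0.66  0.   -2.37]
B 0.2 [-0.64  0.44 -0.1   1.03  0.   -0.64]
B 0.003 [-0.64  0.65 -0.31  0.61  0.   -0.64]
-1 place [ 0.03  0.1  -0.65  0.39 -0.05 -3.04] True
A 0.2 [-0.35  0.5   0.    1.07  0.    0.77]
A 0.003 [-0.35  0.7  -0.21  0.66  0.    0.77]
B 0.2 [-0.64  0.44 -0.1   1.03  0.    2.5 ]
B 0.003 [-0.64  0.65 -0.31  0.61  0.    2.5 ]
```

```bash
cat > pick.py <<'E'
from h import *
def pick(p0,tag):
    rot=pick_rot(p0[2],1);movep([p0[0],p0[1],.17],rot)
    f,T=wrist();px=proj(f,T,[[p0[0],p0[1],.012]])[0];p=p0
    ms=[d for d in silhouettes("wrist","pickup_a_center") if np.hypot(*(np.array(d["centre"])-px))<40]
    show(f,"hover"+tag)
    if ms:
        q,iou=fit(f,T,ms[0]["mask"],p0);print("fit",q,iou)
        if iou>.8 and np.hypot(q[0]-p0[0],q[1]-p0[1])<.02 and abs(q[2]-p0[2])<.4: p=q
    rot=pick_rot(p[2],1)
    movep([p[0],p[1],.09],rot);print("hit",move_l([p[0],p[1],.003],.12,until_force=10))
    grab(40);s=get_state();print("gap",s["finger_gap"],s["position"],s["clock"])
    move_l([p[0],p[1],.16],.25);print("gap up",get_state()["finger_gap"])
E
python3 - <<'E'
from pick import *
pick((.618,-.146,2.02),"A")
f,T=wrist();show(f,"heldA");print(get_state()["clock"])
E
```

```text
fit [ 0.61943547 -0.14574327  1.95986921] 0.9125870261907393
hit False
gap 0.340736194992895 [ 0.61985537 -0.14590188  0.00354006] 8.85
gap up 0.3427684782717684
9.675
```

View pics/heldA.png

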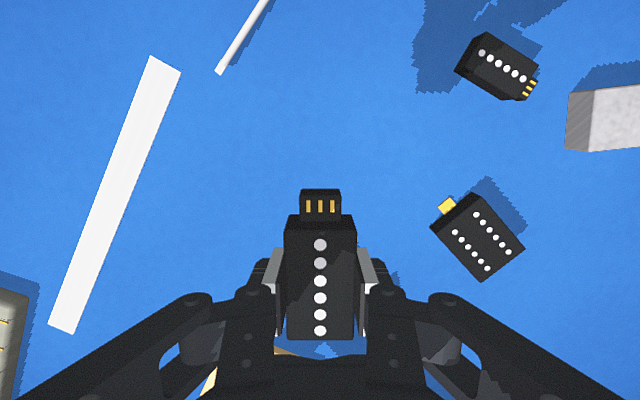

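Pickup A is held squarely with its nose at (320,205), image-up, which becomes downhill at the landing. Placing it.

```bash
cat > place.py <<'E'
from h import *
def place(tag):
    s=get_state();p=s["position"].copy();p[2]=.27;move_l(p,.25)
    movep(place_pos(.09),place_rot(1))
    move_l(place_pos(.02),.15);h=move_l(place_pos(.001),.03,until_force=4)
    s=get_state();print("hit",h,RC.T@(s["position"]-O),s["contact_force"],s["clock"])
    if not h: move_l(place_pos(.004),.05)
    let_go();move_l(place_pos(.09),.2);sleep(.3)
    f=grab_frame("side");show(f,"side"+tag);g=grab_frame("top");show(g,"top"+tag);w,_=wrist();show(w,"wp"+tag);print(get_state()["clock"])
    a=cv2.resize(f["img"][200:360,220:460],None,fx=2.2,fy=2.2);b=cv2.resize(w["img"][:,120:520],(500,500))[:352]
    cv2.imwrite(f"pics/placed{tag}.png",np.hstack([a[:,:300*1],b] if 0 else [cv2.resize(a,(400,267)),cv2.resize(w["img"],(400,267))])[:,:,::-1])
E
python3 -c "
from place import *
place('A')"
```

```text
hit True [-4.16687991e-05  6.19757983e-06  3.39473777e-03] [-3.37584856 -0.1050325   4.65271307] 13.5083
15.1333
```

View pics/placedA.png

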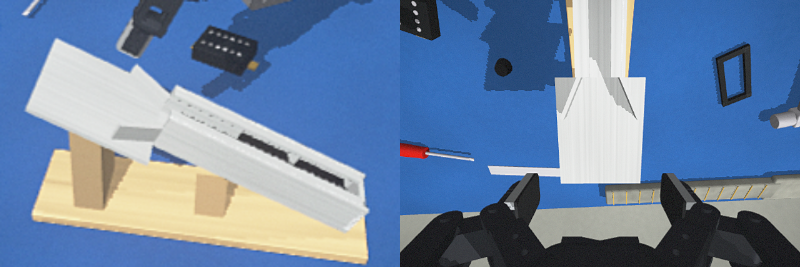

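Pickup A slid down against the fixed one: two dark blocks sit in the slot at (265,143) and (320,172), and the plate is clear. Now B.

```bash
python3 -c "
from pick import *
from place import place
pick((.5235,-.2993,0.),'B')
g=get_state()['finger_gap']
f,T=wrist();show(f,'heldB');print(g)
if .28<g<.4: place('B')
"
```

```text
hit False
gap 0.3502888923815195 [ 0.52380194 -0.29947909  0.00361197] 18.5
gap up 0.3527224317451326
0.3527224317451326
hit True [1.14889269e-04 5.91511216e-05 3.19383947e-03] [-0.76338115 -0.31561834  3.45471766] 22.5167
24.1333
```

View pics/placedB.png

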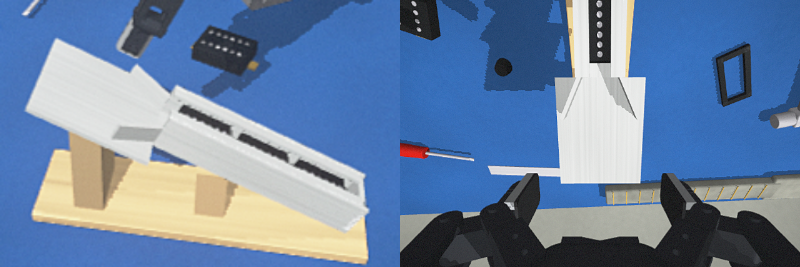

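Run:
```python
from h import *
movep([.47,.085,.40],toolrot([0,1,0],[0,0,-1]));sleep(.5)
f,T=wrist();print(proj(f,T,[RC@np.array([x,0,.024])+O for x in(-.084,-.136,-.148,-.2)]).round(),get_state()["clock"])
im=f["img"][50:350,200:500,::-1];g=grab_frame("top")["img"][150:300,200:450,::-1]
cv2.imwrite("pics/final.png",np.hstack([cv2.resize(im,(500,500),interpolation=cv2.INTER_CUBIC),cv2.resize(cv2.resize(g,(300,180)),(300,500))]))
```

```text
[[319. 202.]
 [321. 164.]
 [322. 155.]
 [324. 119.]] 25.6333
```

View pics/final.png

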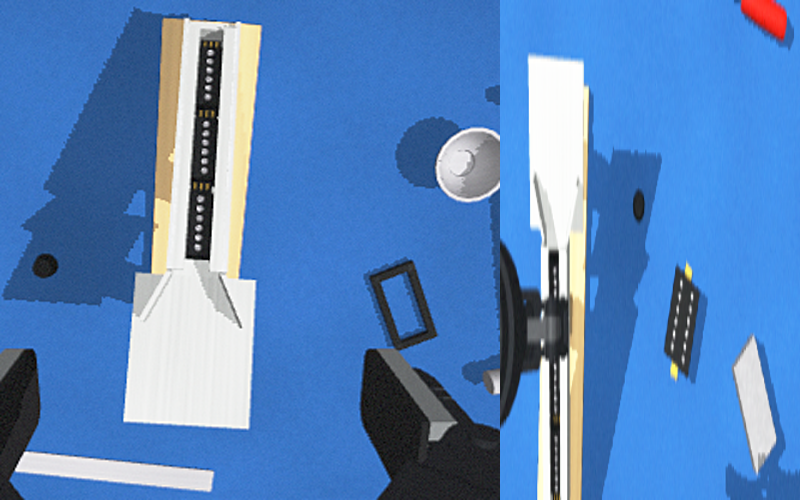

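All three pickups sit end to end with their brass pins downhill. B's tail is at panel (198,259), above the tube mouth at about row 272, so it's inside. The wide pickup hasn't moved. Handing in.

```bash
python3 -c "
from cell import *
print(sign_off(),get_state()['clock'])"
```

```text
the job is handed in; nothing more can be done
the job is handed in; nothing more can be done
```

Both slim pickups are inside the rail tube, and I handed the job in at about 26 s of the 59 s allowed. I gripped each one across its width, laid it on the landing plate nose downhill, and let it run down on its own.

- **Position:** the last wrist and top pictures show all three pickups end to end in the tube with their brass pins downhill. The second one's tail is inside the tube mouth, about 3 px (roughly 3 mm) short of where the stated stop position put it. That leaves about 10 mm of margin.
- **Surroundings:** the wide pickup lies where it was, and the arm was clear of everything at hand-in.
- **Forces:** both pickups touched the plate within 0.5 mm of the expected height, at about 3.5–6 N.

No check failed. The one disagreement was my first estimate of the rail's position, which was off by up to 10 mm and 4 degrees. I corrected it from the pictures before placing anything.

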